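Hold the jar mill's belt tensioner back on its stop

ROBOT

A 6-joint arm with a two-finger parallel gripper is mounted at the origin on the work surface. World frame = base frame: x ahead of the robot, y to its left, z up, the work surface at z = 0. Lengths are in mm, angles in degrees, forces in N, time in s.
With the tool pointing down it reaches from about 300 to 850 mm from the base axis. Payload 4.2 kg.
Tool frame: the origin (TCP) lies midway between the tips of the shut fingers; the grasp point (between the pads) lies env.hold_point_z behind it (env.hold_point_z is the distance from the TCP to the grasp point, in mm); z points along the fingers, y is the line along which they close (so a half turn about z gives the same grasp; the last joint's range is limited). The gripper opens to 91 mm and grips with 3 to 60 N. Pads are 32 mm wide; open, the fingers measure 118 mm over their backs; the gripper's body (76 mm by 178 mm) begins 60 mm behind the grasp point.
Start: joints at [62.395, 18.312, 89.639, -0, 72.044, -1.146], TCP at [256.202, 514.785, 213.976] pointing down, gripper open.
Joint ranges: [-177.97, 177.97], [-48.28, 115.42], [12.27, 149.76], [-77.06, 257.06], [2.81, 150.46], [-146.56, 146.56]. Speed limits (degrees/s): [147.25, 147.25, 180, 180, 180, 180].

INTERFACE

Orientations are given as [roll, pitch, yaw] about the fixed x, y, z axes, in that order (R = Rz(yaw) Ry(pitch) Rx(roll)).
In Python, from workcell import env, viewer, spotter gives the robot as it stands.
- The arm moves only by the tool apply_moves, never from a script. Its arguments are lists of equal length, an entry for each row: "delta_pos": the shift along the world's x, y, z normalised to -1 to 1, where 1 is 120 mm, a list of three; "rot": the turn, a rotation vector about the world's x, y, z normalised to -1 to 1, where 1 is 1.5 rad, a list of three; "hand": the opening, from 0 (shut) to 1 (fully open). A call has 1 to 10 rows; each row is the pose to reach, as a shift and turn from the pose commanded when the call began; what a row does not reach only later rows make up. A row lasts 1/12 s, in which the tool goes at most 41.7 mm and 7.16 degrees, less where a joint would pass 70% of its speed; a pose out of reach is approached as far as the arm can. A call with a number of a shift or a turn outside -1 to 1 is refused whole. A call with a gripper value outside its range is refused whole. The fingers move at their own pace and stop on an object; "newtons" is the grip in N (left out, the last holds). Time passes only in rows, so rows that repeat a pose let the fingers close. It gives the time, the measured TCP pose, the force, the opening and the grip force at its end, in the units of the state.
- env.state(): the state, without advancing time (a new reading comes with each control period).
- viewer.grab_frame(name): name is "side" or "top"; returns a dict with "pixels" (384x512x3 uint8, red, green, blue), "camera_matrix" (3x3 intrinsics, pixels), "R" (3x3) and "t" (3): a world point X has camera coordinates R X + t. Camera axes: x right, y down, z forward; pixel columns grow to the right and rows downward; lengths in mm; the calibration is good to about 2 mm. A picture is of the moment at which its call begins. There is no depth.
- env.job_done(): hands the job in; it is judged then, once.
Trained networks look in a picture, given as the dict that the camera call returned (one of the last four; its "shot" number tells which), for a name from the list of things; names that differ only in an ending like _2 or _b are one class to them, and where a whole thing is asked for, a point or a joint stands for the part that bears it (a point fixed in the world has none). Each returns a list of dicts, best first, with "score" (0 to 1); they miss things now and then, are a little off and sometimes report something else, mostly with a low value. They report only what shows in the picture. A call takes as long as a camera call.
- spotter.trace(picture, query): "mask" (384x512 bool, what is visible of it) and "box" ([centre column, centre row, width, height] in pixels, round what is visible of it).
- spotter.landmark_of(picture, query): "position" ([column, row] in pixels: a listed point, or the origin of a listed thing).
The state is a dict: "time_s": time; "qpos": joint angles; "qvel": joint speeds; "effort": joint torques, N m; "ee_pos": TCP position; "ee_rot": TCP orientation; "force": force on the tool from outside, world axes, zero at the start; "torque": the same for the moment, N m; "gripper_width": finger opening in mm; "gripper_force": force on a finger pad.
Only numpy, scipy, OpenCV 4.12 (cv2) and the standard library are available. Lean on these libraries where they do the work, as an engineer would, in place of code of your own. Each camera call takes 0.05 s, during which the arm holds its last target. There are 200 camera calls.

TASK

The drive belt of the bench jar mill has come off and a colleague is about to slip on a new one. Swing the mill's belt guard (it has a handle on its front) wide open, at least square to the end of the machine, and leave it open; then, with the fingers on its handle pin or arm, swing the belt tensioner inside back against its spring until it is hard on its stop, and finish while still holding it there. Do not disturb the jar, the tub and the wrench beside the mill.

Things in the scene. Friction and masses are not known exactly. Their poses are not given: they have to be found in the camera images.
- mill: Grey bench jar mill, fixed, 280 mm wide (y), 264 mm deep (its x from 0 to 264), 200 mm high, two empty black rubber rollers on top (195 mm). Origin: on the table under the middle of the flat face of its drive-end plate; its -x points out of that face towards the robot, +y to the left seen from the robot, z up. On the face are pulleys (up to 30 mm out) and the tensioner, covered by the belt guard
- belt_guard (a joint): Angle of the belt guard (rad): 0 shut, grows as it swings out towards the robot and round to the left (clockwise from above), 1.57 square to the plate, 1.9 limit. Starts shut or up to 0.2 ajar. No latch; the hinge (friction about 0.1 N m) lets it stay where it is left
- belt_guard_handle (a point): Middle of the guard's handle: a level steel bar 100 mm long, 10 mm thick, its axis 40 mm in front of the front panel, 28 mm below the guard's top. When shut it is 145 mm out from the hinge axis along the mill's -x and 190 mm from it along -y. The point's frame turns with the guard: -x points out of the front panel, y runs along the bar
- belt_guard_hinge (a point): Point on the guard's vertical hinge axis at handle height, at the plate's left edge. The guard is a shell of 3 mm grey sheet steel, 260 mm wide, 105 mm deep, 20 to 200 mm above the table, with front, top and both sides, open to the plate: it swings away whole and leaves the mechanism bare in front and above
- tensioner (a joint): Angle of the tensioner arm (rad): 0 at rest, where its spring holds it, 0.60 left of upright; 0.75 on the fixed stop bolt, 0.15 right of upright. It turns in the plane of the plate; its top end moves right (the mill's -y) as the value grows. The spring always drives it back to 0, with about 5 N at the handle pin at rest and 9 N at the stop
- tensioner_handle (a point): Middle of the handle pin at the arm's top end: a round black sleeve 14 mm thick and 48 mm long, sticking straight out of the arm along the mill's -x, from 44 to 92 mm in front of the plate (this point: 68). Pin axis 125 mm from the pivot axis; 153 mm above the table at rest, 174 mm at the stop
- tensioner_pivot (a point): Point on the tensioner's pivot axis (parallel to the mill's x), 50 mm above the table, 68 mm in front of the plate like the pin's point. The arm is a flat steel bar 20 mm wide, 8 mm thick, 36 to 44 mm in front of the plate, a small idler pulley behind it
- mill_jar: Bystander: white porcelain mill jar with lid, 116 mm across, 138 mm high, standing to the right of the mill. Origin under its centre
- tub: Bystander: round glaze tub with white lid, 72 mm across, 60 mm high, to the right in front of the mill. Origin under its centre
- wrench: Bystander: open-ended wrench 160 mm long lying flat on the table to the right in front of the mill. Origin under its middle

How it is judged:
By the outcome, as a careful person would: the job done as asked, in the order asked, and still so for the second after the job is handed in, while the arm keeps its last pose, push and grip.
It also fails if it takes over 54 s, if anything falls off the work surface, if the arm or the gripper's body presses on something with over 40 N, if the wrist force passes 120 N, or if a joint passes its speed limit or range.

## Working session

There is one attempt and no reset: what is moved stays moved. The work goes in short steps, Python scripts to look and compute and a tool call to move; the robot and the scene stay as the last step left them, time stands still between calls to the robot, and variables do not carry over. Pictures are saved under pics/ and viewed, at most 10 in all, crops included, and the job is handed in when it is done.

Besides the shell and the picture viewer there is one more tool, called after "Emit:" as name(argument=value, ...) on one line, values as JSON. apply_moves: Moves the arm, as the interface text tells. Its arguments: {"type":"object","properties":{"delta_pos":{"type":"array"},"rot":{"type":"array"},"hand":{"type":"array"},"newtons":{"type":"number"}},"required":["delta_pos","rot","hand"]}

```bash
ls; mkdir -p pics; cat > h.py <<'E'
import numpy as np, cv2
from workcell import env, viewer, spotter
def tri(fs, ps):
    A=[]
    for f,p in zip(fs,ps):
        P=np.array(f["camera_matrix"])@np.c_[np.array(f["R"]),np.array(f["t"])]
        A+= [p[0]*P[2]-P[0], p[1]*P[2]-P[1]]
    A=np.array(A); A/=np.linalg.norm(A[:,:3],axis=1)[:,None]
    x=np.linalg.lstsq(A[:,:3],-A[:,3],rcond=None)[0]
    return x
def proj(f,X):
    c=np.array(f["R"])@X+np.array(f["t"]).ravel(); u=np.array(f["camera_matrix"])@c; return u[:2]/u[2]
E
python3 - <<'E'
from h import *
fs={n:viewer.grab_frame(n) for n in("side","top")}
cv2.imwrite("pics/a.png",cv2.hconcat([fs["side"]["pixels"],fs["top"]["pixels"]])[:,:,::-1].repeat(1,0)) if 0 else None
for n in fs: cv2.imwrite(f"pics/{n}0.png",np.ascontiguousarray(fs[n]["pixels"][:,:,::-1]))
print(env.state(), env.hold_point_z)
for q in["mill","belt_guard_handle","belt_guard_hinge","tensioner_handle","tensioner_pivot","mill_jar","tub","wrench"]:
    r={}
    for n in fs:
        l=spotter.landmark_of(fs[n],q)
        if l: r[n]=l[0]; print(q,n,np.round(l[0]["position"],1),round(l[0]["score"],2))
    if len(r)==2:
        X=tri(fs.values(),[r[n]["position"] for n in fs]); print("   ",X.round(1),[ (proj(fs[n],X)-r[n]["position"]).round(1) for n in fs])
for n in fs: print(n,(-np.array(fs[n]["R"]).T@np.array(fs[n]["t"]).ravel()).round())
E
```

```text
pics
{'time_s': 0.1, 'qpos': array([ 6.23956397e+01,  1.83480672e+01,  8.96975455e+01,  9.84722497e-04,
        7.20421283e+01, -1.14431781e+00]), 'qvel': array([ 0.04045844, -0.03692212, -0.24086169,  0.05545553,  0.01997376,
       -0.02015961]), 'effort': array([-9.70916881e-04, -4.13333595e+01, -2.32508665e+01,  7.27987709e-02,
        4.21586889e-02, -8.82965901e-05]), 'ee_pos': array([255.98778399, 514.39909368, 213.2161169 ]), 'ee_rot': array([-1.79912295e+02, -2.68835484e-03,  1.53539651e+02]), 'force': array([ 0.7359774 , -0.67590458, -0.09060784]), 'torque': array([-0.00729876, -0.02329887,  0.01116509]), 'gripper_force': 0.0, 'gripper_width': 91.29975011452333} 18.8
mill side [226.5 257.2] 0.77
mill top [347.4 210.7] 0.31
    [ 611.6 -343.3 -909.8] [array([-14.8, -28.3]), array([-35.1,  -8.7])]
belt_guard_handle side [265.3 169.7] 0.57
belt_guard_handle top [256. 188.] 0.7
    [ 517.3 -111.5  183.1] [array([-1.6, -0.4]), array([-1.4,  0.9])]
belt_guard_hinge side [266.5 297.1] 0.81
belt_guard_hinge top [163.2 105.6] 0.74
    [677.1  70.1 170.9] [array([0.2, 0.1]), array([ 0.2, -0.1])]
mill_jar side [177. 180.] 0.89
mill_jar top [334.6 143.8] 0.9
    [ 646.8 -285.9   -2. ] [array([-1.9, -0.4]), array([-1.7,  1.3])]
tub top [349.5 209.8] 0.73
wrench side [261.7 172.2] 0.68
wrench top [380.8 221.1] 0.61
    [ 471.2 -278.3  -11.9] [array([-30.1, -33.4]), array([-52.5,   1.4])]
side [710.  82. 924.]
top [ 398. -116. 1103.]
```

View pics/side0.png

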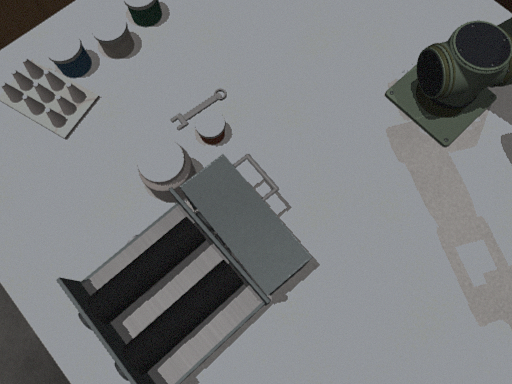

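View pics/top0.png

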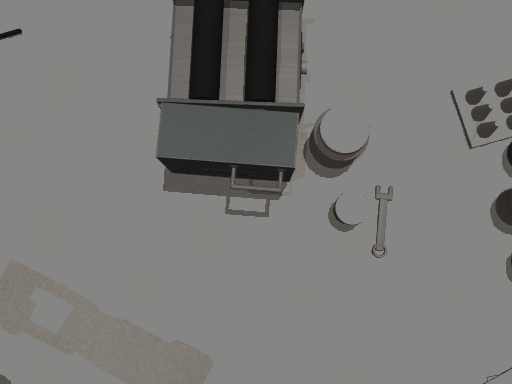

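The pictures show the guard slightly ajar: its bar runs in top from (232,187) to (282,190), and in side around (248,155)-(276,190). The plate top edge is in top at (158,101)-(303,104). The jar, tub and wrench lie to the right. Next I'll work out the mill yaw.

```bash
cat >> h.py <<'E'
def back(f,p,z):
    R=np.array(f["R"]);c=-R.T@np.array(f["t"]).ravel(); d=R.T@np.linalg.solve(np.array(f["camera_matrix"]),[p[0],p[1],1]); return c+d*(z-c[2])/d[2]
E
python3 - <<'E'
from h import *
f=viewer.grab_frame("top"); g=viewer.grab_frame("side")
for nm,p,z in[("plateL",(158,101),200),("plateR",(303,104),200),("barL",(232,187),172),("barR",(282,190),172),("frontL",(160,156),200),("frontR",(295,168),200),("tub",(352,208),60),("jar",(344,130),138)]: print(nm,back(f,p,z).round(1))
for nm,p,z in[("plateR",(173,190),200),("plateL",(269,302),200),("barR",(248,155),172),("barL",(276,190),172),("gFR",(222,156),200),("gFL",(309,260),200),("handle",(265.3,169.7),172)]: print("s",nm,back(g,p,z).round(1))
print(back(f,(256,188),172))
im=g["pixels"][130:330,150:340,::-1]; cv2.imwrite("pics/crop1.png",cv2.resize(im,None,fx=3,fy=3))
im=f["pixels"][80:220,140:400,::-1]; cv2.imwrite("pics/crop2.png",cv2.resize(im,None,fx=3,fy=3))
E
```

```text
plateL [676.8  74.9 200. ]
plateR [ 678.5 -198.   200. ]
barL [521.2 -68.6 172. ]
barR [ 518.1 -163.4  172. ]
frontL [571.7  65.5 200. ]
frontR [ 556.2 -185.1  200. ]
tub [ 498.5 -317.6   60. ]
jar [ 646.6 -286.1  138. ]
s plateR [ 676.4 -192.   200. ]
s plateL [680.9  79.2 200. ]
s barR [ 517.1 -158.3  172. ]
s barL [526.  -66.4 172. ]
s gFR [ 562.9 -181.8  200. ]
s gFL [578.9  74.4 200. ]
s handle [ 512.7 -111.6  172. ]
[ 520.56876858 -114.08863372  172.        ]
```

View pics/crop1.png

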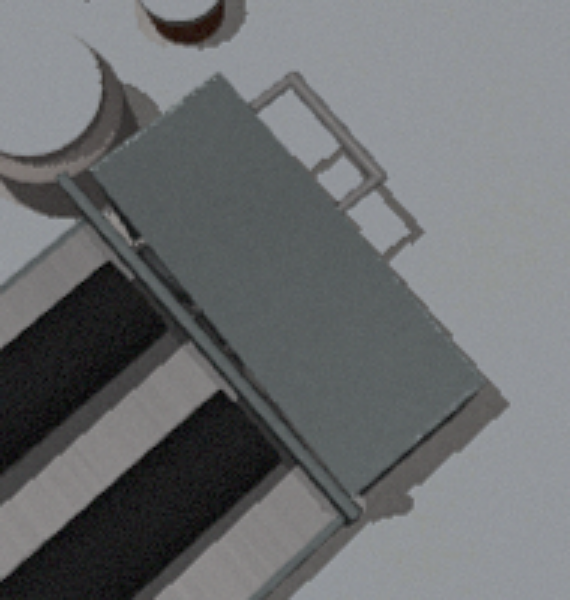

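View pics/crop2.png

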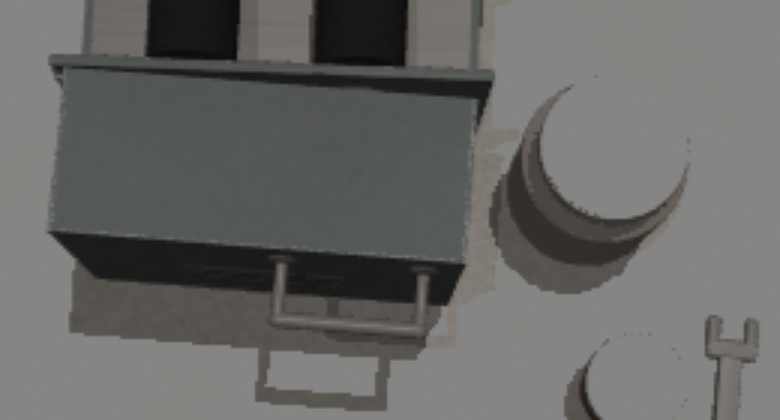

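Emit:
apply_moves(delta_pos=[[0.37, -1, 0.2], [0.37, -1, 0.2], [0.37, -1, 0.2], [0.37, -1, 0.2]], rot=[[0, 0, -0.13], [0, 0, -0.13], [0, 0, -0.13], [0, 0, -0.13]], hand=[0.44, 0.44, 0.44, 0.44], newtons=30)

```text
time_s: 1.33
ee_pos: [302.0, 390.2, 239.4]
ee_rot: [180.0, 0.2, 142.2]
force: [-0.6, 0.7, -1.0]
gripper_width: 67.3
gripper_force: 0.0
```

Emit:
apply_moves(delta_pos=[[0.37, -1, 0], [0.37, -1, 0], [0.37, -1, 0], [0.37, -1, 0]], rot=[[0, 0, -0.13], [0, 0, -0.13], [0, 0, -0.13], [0, 0, -0.13]], hand=[0.44, 0.44, 0.44, 0.44])

```text
time_s: 1.67
ee_pos: [346.2, 269.9, 238.1]
ee_rot: [-179.9, 0.2, 130.9]
force: [0.2, -0.1, -1.1]
gripper_width: 41.5
gripper_force: 0.0
```

Emit:
apply_moves(delta_pos=[[0.37, -1, 0], [0.37, -1, 0], [0.37, -1, 0], [0.37, -1, 0]], rot=[[0, 0, -0.13], [0, 0, -0.13], [0, 0, -0.13], [0, 0, -0.13]], hand=[0.44, 0.44, 0.44, 0.44])

```text
time_s: 2.0
ee_pos: [391.2, 150.2, 238.2]
ee_rot: [180.0, 0.2, 119.7]
force: [0.1, 1.2, 0.3]
gripper_width: 40.0
gripper_force: 0.0
```

Emit:
apply_moves(delta_pos=[[0.37, -1, 0], [0.37, -1, 0], [0.37, -1, 0], [0.37, -1, 0]], rot=[[0, 0, -0.13], [0, 0, -0.13], [0, 0, -0.13], [0, 0, -0.13]], hand=[0.44, 0.44, 0.44, 0.44])

```text
time_s: 2.33
ee_pos: [436.2, 30.3, 238.1]
ee_rot: [179.9, 0.2, 108.5]
force: [0.6, -0.1, 0.4]
gripper_width: 40.2
gripper_force: 0.0
```

Emit:
apply_moves(delta_pos=[[0.37, -1, 0], [0.37, -1, 0], [0.37, -1, 0], [0.37, -1, 0]], rot=[[0, 0, -0.13], [0, 0, -0.13], [0, 0, -0.13], [0, 0, -0.13]], hand=[0.44, 0.44, 0.44, 0.44])

```text
time_s: 2.67
ee_pos: [481.0, -89.6, 237.8]
ee_rot: [179.9, 0.2, 97.4]
force: [-0.6, -0.3, -0.2]
gripper_width: 40.1
gripper_force: 0.0
```

Emit:
apply_moves(delta_pos=[[0.31, -0.19, 0], [0.31, -0.19, 0], [0.31, -0.19, -0.3], [0.31, -0.19, -0.3]], rot=[[0, 0, -0.13], [0, 0, -0.13], [0, 0, -0.13], [0, 0, -0.13]], hand=[0.44, 0.44, 0.44, 0.44])

```text
time_s: 3.0
ee_pos: [512.7, -106.2, 196.8]
ee_rot: [-179.4, -0.1, 86.5]
force: [-0.8, -0.6, -0.5]
gripper_width: 40.0
gripper_force: 0.0
```

```bash
python3 - <<'E'
from h import *
f=viewer.grab_frame("top"); g=viewer.grab_frame("side")
s=env.state(); print(s["ee_pos"],s["ee_rot"])
for a,n in((f,"top"),(g,"side")):
    u=proj(a,s["ee_pos"]); print(n,u, [ (l["position"],l["score"]) for l in spotter.landmark_of(a,"belt_guard_handle")[:1]])
ims=[]
for a in (f,g):
    u=proj(a,s["ee_pos"]).astype(int); ims.append(cv2.resize(a["pixels"][u[1]-60:u[1]+60,u[0]-60:u[0]+60,::-1],(390,390)))
cv2.imwrite("pics/h1.png",cv2.hconcat(ims))
E
```

```text
[ 514.72693506 -106.65597677  201.16011588] [-1.79806323e+02 -6.03292996e-02  8.65720230e+01]
top [251.89255424 188.97106825] []
side [266.56237149 166.92321056] [([262.2, 172.6], 0.68)]
```

View pics/h1.png

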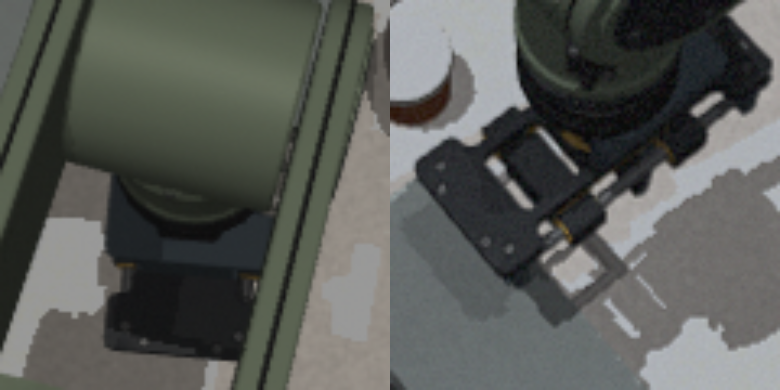

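The gripper hides most of the bar. Only its left end shows, at about (600,270) in the crop, which agrees with the estimate. I'll go down while watching the force.

Emit:
apply_moves(delta_pos=[[0.03, -0.03, -0.1], [0.03, -0.03, -0.2], [0.03, -0.03, -0.3], [0.03, -0.03, -0.38], [0.03, -0.03, -0.38]], rot=[[0, 0, 0], [0, 0, 0], [0, 0, 0], [0, 0, 0], [0, 0, 0]], hand=[0.44, 0.44, 0.44, 0.44, 0.44])

```text
time_s: 3.62
ee_pos: [518.4, -111.1, 155.8]
ee_rot: [-179.9, -0.0, 86.5]
force: [-1.5, 0.1, 0.8]
gripper_width: 40.0
gripper_force: 0.0
```

Emit:
apply_moves(delta_pos=[[0, 0, -0.02], [0, 0, -0.02], [0, 0, -0.02], [0, 0, -0.02], [0, 0, -0.02], [0, 0, -0.02], [0, 0, -0.02], [0, 0, -0.02]], rot=[[0, 0, 0], [0, 0, 0], [0, 0, 0], [0, 0, 0], [0, 0, 0], [0, 0, 0], [0, 0, 0], [0, 0, 0]], hand=[0, 0, 0, 0, 0, 0, 0, 0])

```text
time_s: 4.28
ee_pos: [519.9, -111.5, 154.7]
ee_rot: [179.9, -0.0, 86.5]
force: [2.5, 1.4, 3.6]
gripper_width: 9.2
gripper_force: 30.0
```

```bash
python3 - <<'E'
import numpy as np
H=np.array([677,70.]);p=np.array([519.9,-111.5])-H
R=lambda a:np.array([[np.cos(a),np.sin(a)],[-np.sin(a),np.cos(a)]])
st=np.radians(4.05)
for k in range(4):
    b=R(st*6*k)@p
    print([[*( (R(st*(6*k+i))@p-b)/120).round(3).tolist(),0] for i in range(1,7)], (b+H).round(1))
print([round(-st*i/1.5,3) for i in range(1,7)], (R(st*24)@p+H))
E
```

```text
[[-0.104, 0.096, 0], [-0.2, 0.2, 0], [-0.289, 0.309, 0], [-0.37, 0.425, 0], [-0.443, 0.547, 0], [-0.506, 0.673, 0]] [ 519.9 -111.5]
[[-0.055, 0.13, 0], [-0.1, 0.264, 0], [-0.136, 0.401, 0], [-0.162, 0.54, 0], [-0.178, 0.68, 0], [-0.185, 0.822, 0]] [459.1 -30.8]
[[0.004, 0.141, 0], [0.017, 0.282, 0], [0.041, 0.421, 0], [0.074, 0.559, 0], [0.117, 0.693, 0], [0.17, 0.825, 0]] [437.   67.8]
[[0.062, 0.127, 0], [0.132, 0.25, 0], [0.211, 0.367, 0], [0.298, 0.479, 0], [0.392, 0.584, 0], [0.494, 0.682, 0]] [457.3 166.8]
[np.float64(-0.047), np.float64(-0.094), np.float64(-0.141), np.float64(-0.188), np.float64(-0.236), np.float64(-0.283)] [516.6210327  248.60920147]
```

Emit:
apply_moves(delta_pos=[[-0.104, 0.096, 0], [-0.2, 0.2, 0], [-0.289, 0.309, 0], [-0.37, 0.425, 0], [-0.443, 0.547, 0], [-0.506, 0.673, 0], [-0.506, 0.673, 0]], rot=[[0, 0, -0.047], [0, 0, -0.094], [0, 0, -0.141], [0, 0, -0.188], [0, 0, -0.236], [0, 0, -0.283], [0, 0, -0.283]], hand=[0, 0, 0, 0, 0, 0, 0])

```text
time_s: 4.87
ee_pos: [458.8, -28.8, 154.7]
ee_rot: [179.8, -0.2, 62.1]
force: [4.4, 0.7, 0.1]
gripper_width: 9.0
gripper_force: 30.0
```

Forces are small, so I'll continue.

Emit:
apply_moves(delta_pos=[[-0.055, 0.13, 0], [-0.1, 0.264, 0], [-0.136, 0.401, 0], [-0.162, 0.54, 0], [-0.178, 0.68, 0], [-0.185, 0.822, 0], [-0.185, 0.822, 0]], rot=[[0, 0, -0.047], [0, 0, -0.094], [0, 0, -0.141], [0, 0, -0.188], [0, 0, -0.236], [0, 0, -0.283], [0, 0, -0.283]], hand=[0, 0, 0, 0, 0, 0, 0])

```text
time_s: 5.45
ee_pos: [438.0, 69.6, 154.6]
ee_rot: [179.9, -0.2, 37.8]
force: [4.9, 0.0, 0.8]
gripper_width: 9.2
gripper_force: 30.0
```

Emit:
apply_moves(delta_pos=[[0.004, 0.141, 0], [0.017, 0.282, 0], [0.041, 0.421, 0], [0.074, 0.559, 0], [0.117, 0.693, 0], [0.17, 0.825, 0], [0.17, 0.825, 0]], rot=[[0, 0, -0.047], [0, 0, -0.094], [0, 0, -0.141], [0, 0, -0.188], [0, 0, -0.236], [0, 0, -0.283], [0, 0, -0.283]], hand=[0, 0, 0, 0, 0, 0, 0])

```text
time_s: 6.03
ee_pos: [459.7, 168.2, 154.6]
ee_rot: [179.9, -0.3, 13.5]
force: [4.0, -3.3, 3.5]
gripper_width: 9.2
gripper_force: 30.0
```

Emit:
apply_moves(delta_pos=[[0.062, 0.127, 0], [0.132, 0.25, 0], [0.211, 0.367, 0], [0.298, 0.479, 0], [0.392, 0.584, 0], [0.494, 0.682, 0], [0.494, 0.682, 0]], rot=[[0, 0, -0.047], [0, 0, -0.094], [0, 0, -0.141], [0, 0, -0.188], [0, 0, -0.236], [0, 0, -0.283], [0, 0, -0.283]], hand=[0, 0, 0, 0, 0, 0, 0])

```text
time_s: 6.62
ee_pos: [519.8, 248.8, 154.6]
ee_rot: [180.0, -0.3, -10.9]
force: [3.1, -5.0, 5.2]
gripper_width: 8.8
gripper_force: 30.0
```

The guard is at about 1.75 rad. I'll let go and lift straight up.

Emit:
apply_moves(delta_pos=[[0, 0, 0], [0, 0, 0], [0, 0, 0], [0, 0, 0], [0, 0, 0.25], [0, 0, 0.5], [0, 0, 0.75], [0, 0, 0.9], [0, 0, 0.9]], rot=[[0, 0, 0], [0, 0, 0], [0, 0, 0], [0, 0, 0], [0, 0, 0], [0, 0, 0], [0, 0, 0], [0, 0, 0], [0, 0, 0]], hand=[0.4, 0.4, 0.4, 0.4, 0.4, 0.4, 0.4, 0.4, 0.4])

```text
time_s: 7.37
ee_pos: [517.4, 249.4, 266.6]
ee_rot: [-179.7, -0.4, -10.8]
force: [0.3, 0.2, 0.2]
gripper_width: 36.6
gripper_force: 0.0
```

```bash
python3 - <<'E'
from h import *
fs={n:viewer.grab_frame(n) for n in("side","top")}
for n in fs: cv2.imwrite(f"pics/{n}2.png",np.ascontiguousarray(fs[n]["pixels"][:,:,::-1]))
for q in["belt_guard_handle","belt_guard_hinge","tensioner_handle","tensioner_pivot"]:
    r={}
    for n in fs:
        l=spotter.landmark_of(fs[n],q)
        if l: r[n]=l[0]; print(q,n,np.round(l[0]["position"],1),round(l[0]["score"],2), back(fs[n],l[0]["position"],153).round(1))
    if len(r)==2:
        X=tri(fs.values(),[r[n]["position"] for n in fs]); print("   ",X.round(1),[ (proj(fs[n],X)-r[n]["position"]).round(1) for n in fs])
cv2.imwrite("pics/b2.png",cv2.hconcat([cv2.resize(np.ascontiguousarray(fs["side"]["pixels"][130:330,130:330,::-1]),(400,400)),cv2.resize(np.ascontiguousarray(fs["top"]["pixels"][70:270,100:300,::-1]),(400,400))]))
E
```

```text
belt_guard_handle side [400.8 309.8] 0.89 [509.8 251.8 153. ]
belt_guard_hinge side [264.3 297. ] 0.95 [679.4  66.6 153. ]
belt_guard_hinge top [162.2 104. ] 0.9 [685.4  76.2 153. ]
    [679.1  69.1 178.2] [array([1.3, 0.3]), array([ 1.1, -0.6])]
tensioner_handle side [259.  235.2] 0.59 [608.5 -25.4 153. ]
tensioner_handle top [209. 144.] 0.78 [607.3 -19.7 153. ]
    [607.7 -22.4 158.2] [array([1.4, 0.3]), array([ 1.2, -0.8])]
tensioner_pivot side [237.5 222.4] 0.68 [622.5 -72.5 153. ]
tensioner_pivot top [247.8 157.6] 0.66 [582.4 -96.4 153. ]
    [607.5 -95.6  29.8] [array([0.9, 0.2]), array([ 0.8, -0.5])]
```

View pics/b2.png

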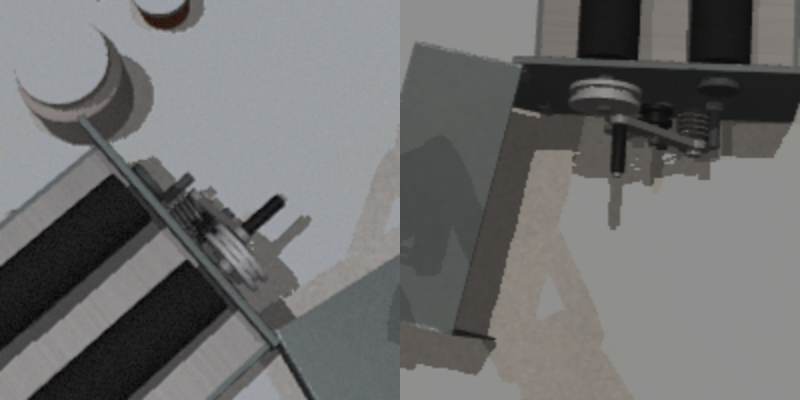

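The guard stands wide open, at about 100°. The tensioner pin is at crop (618,148) in top and (265,215) in side. Before planning the grasp, I'll check the sideways rod at side crop (190,178).

```bash
python3 - <<'E'
from h import *
fs={n:viewer.grab_frame(n) for n in("side","top")}
for z in (60,90,110,130,150): print(z, back(fs["side"],(225,219),z).round(), back(fs["top"],(457-0,0),z).round()[:0], back(fs["top"],(100+715/2,70+110/2),z).round(),back(fs["top"],(100+715/2,70+148/2),z).round())
ims=[cv2.resize(np.ascontiguousarray(a),(400,400),interpolation=cv2.INTER_CUBIC) for a in (fs["side"]["pixels"][195:285,185:275,::-1],fs["top"]["pixels"][95:175,190:270,::-1])]
o=cv2.hconcat(ims); cv2.imwrite("pics/c3.png",np.clip(o*1.8,0,255).astype(np.uint8))
E
```

```text
60 [ 627. -115.   60.] [] [ 685. -544.   60.] [ 643. -543.   60.]
90 [ 630. -109.   90.] [] [ 676. -532.   90.] [ 636. -531.   90.]
110 [ 632. -104.  110.] [] [ 671. -524.  110.] [ 631. -523.  110.]
130 [634. -99. 130.] [] [ 665. -516.  130.] [ 626. -515.  130.]
150 [636. -95. 150.] [] [ 660. -507.  150.] [ 622. -506.  150.]
```

View pics/c3.png

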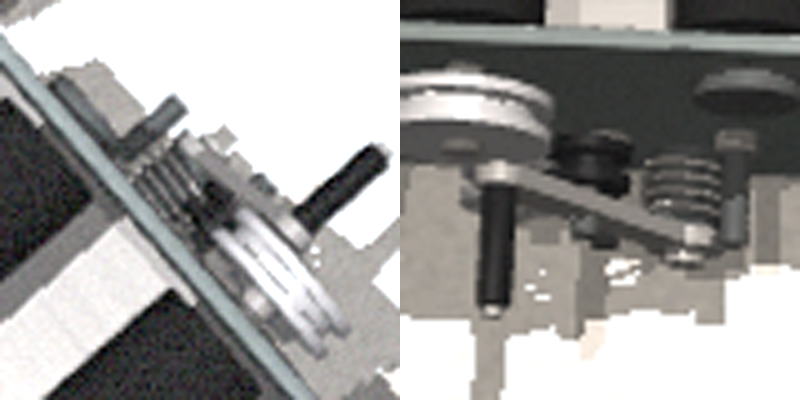

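The rod ends in the plane of the arm (x≈632), so fingers at x≤620 clear it. I'll move above the pin.

Emit:
apply_moves(delta_pos=[[0.24, -0.75, 0], [0.24, -0.75, 0], [0.24, -0.75, 0]], rot=[[0, 0, 0.042], [0, 0, 0.042], [0, 0, 0.042]], hand=[0.5, 0.5, 0.5])

```text
time_s: 8.22
ee_pos: [545.7, 154.5, 261.9]
ee_rot: [179.8, -0.1, -7.3]
force: [-0.5, 0.1, -1.1]
gripper_width: 45.5
gripper_force: 0.0
```

Emit:
apply_moves(delta_pos=[[0.24, -0.75, 0], [0.24, -0.75, 0], [0.24, -0.75, 0]], rot=[[0, 0, 0.042], [0, 0, 0.042], [0, 0, 0.042]], hand=[0.5, 0.5, 0.5])

```text
time_s: 8.47
ee_pos: [574.6, 64.0, 261.8]
ee_rot: [179.8, -0.1, -3.8]
force: [-0.1, -0.3, 1.0]
gripper_width: 45.9
gripper_force: 0.0
```

Emit:
apply_moves(delta_pos=[[0.24, -0.75, 0], [0.24, -0.75, 0], [0.24, -0.75, 0], [0.24, -0.75, 0], [0.24, -0.75, 0], [0.24, -0.75, 0]], rot=[[0, 0, 0.042], [0, 0, 0.042], [0, 0, 0.042], [0, 0, 0.042], [0, 0, 0.042], [0, 0, 0.042]], hand=[0.5, 0.5, 0.5, 0.5, 0.5, 0.5])

```text
time_s: 8.97
ee_pos: [601.8, -19.9, 261.9]
ee_rot: [-179.9, 0.0, 0.1]
force: [-0.7, -0.1, -0.7]
gripper_width: 46.0
gripper_force: 0.0
```

Emit:
apply_moves(delta_pos=[[0.01, -0.02, -0.2], [0.01, -0.02, -0.4], [0.01, -0.02, -0.5], [0.01, -0.02, -0.5]], rot=[[0, 0, 0], [0, 0, 0], [0, 0, 0], [0, 0, 0]], hand=[0.5, 0.5, 0.5, 0.5])

```text
time_s: 9.3
ee_pos: [601.0, -21.7, 198.9]
ee_rot: [-179.9, 0.4, 0.2]
force: [-0.5, -0.6, -0.2]
gripper_width: 45.4
gripper_force: 0.0
```

Emit:
apply_moves(delta_pos=[[0, 0, -0.1], [0, 0, -0.2], [0, 0, -0.3], [0, 0, -0.4], [0, 0, -0.5], [0, 0, -0.55], [0, 0, -0.55]], rot=[[0, 0, 0], [0, 0, 0], [0, 0, 0], [0, 0, 0], [0, 0, 0], [0, 0, 0], [0, 0, 0]], hand=[0.5, 0.5, 0.5, 0.5, 0.5, 0.5, 0.5])

```text
time_s: 9.88
ee_pos: [602.9, -22.6, 135.6]
ee_rot: [-180.0, 0.1, 0.1]
force: [-0.4, -0.9, 0.2]
gripper_width: 45.9
gripper_force: 0.0
```

Emit:
apply_moves(delta_pos=[[0, 0, 0], [0, 0, 0], [0, 0, 0], [0, 0, 0], [0, 0, 0], [0, 0, 0], [0, 0, 0], [0, 0, 0]], rot=[[0, 0, 0], [0, 0, 0], [0, 0, 0], [0, 0, 0], [0, 0, 0], [0, 0, 0], [0, 0, 0], [0, 0, 0]], hand=[0, 0, 0, 0, 0, 0, 0, 0])

```text
time_s: 10.55
ee_pos: [603.8, -20.4, 137.1]
ee_rot: [-179.6, -0.1, -0.1]
force: [-1.3, 9.0, 3.7]
gripper_width: 13.4
gripper_force: 30.0
```

Emit:
apply_moves(delta_pos=[[0, -0.065, 0.042], [0, -0.135, 0.078], [0, -0.205, 0.11], [0, -0.28, 0.135], [0, -0.355, 0.155], [0, -0.43, 0.17], [0, -0.51, 0.178], [0, -0.59, 0.182], [0, -0.59, 0.182]], rot=[[0, 0, 0], [0, 0, 0], [0, 0, 0], [0, 0, 0], [0, 0, 0], [0, 0, 0], [0, 0, 0], [0, 0, 0], [0, 0, 0]], hand=[0, 0, 0, 0, 0, 0, 0, 0, 0])

```text
time_s: 11.3
ee_pos: [603.2, -92.3, 159.7]
ee_rot: [-179.6, -0.0, -0.1]
force: [-3.3, 9.4, 8.7]
gripper_width: 13.2
gripper_force: 30.0
```

Emit:
apply_moves(delta_pos=[[0, -0.05, -0.002], [0, -0.1, -0.006], [0, -0.14, -0.01], [0, -0.14, -0.01], [0, -0.14, -0.01]], rot=[[0, 0, 0], [0, 0, 0], [0, 0, 0], [0, 0, 0], [0, 0, 0]], hand=[0, 0, 0, 0, 0])

```text
time_s: 11.72
ee_pos: [603.0, -108.1, 158.2]
ee_rot: [-179.6, 0.0, -0.1]
force: [-2.1, 9.4, 6.4]
gripper_width: 13.1
gripper_force: 30.0
```

Force is still the spring's only. I'll press on in small steps.

Emit:
apply_moves(delta_pos=[[0, -0.02, -0.002], [0, -0.04, -0.004], [0, -0.04, -0.004], [0, -0.04, -0.004]], rot=[[0, 0, 0], [0, 0, 0], [0, 0, 0], [0, 0, 0]], hand=[0, 0, 0, 0])

```text
time_s: 12.05
ee_pos: [603.0, -109.4, 158.0]
ee_rot: [-179.3, 0.0, -0.1]
force: [-3.1, 17.1, 9.1]
gripper_width: 13.6
gripper_force: 30.0
```

Emit:
apply_moves(delta_pos=[[0, -0.02, -0.002], [0, -0.04, -0.004], [0, -0.04, -0.004], [0, -0.04, -0.004]], rot=[[0, 0, 0], [0, 0, 0], [0, 0, 0], [0, 0, 0]], hand=[0, 0, 0, 0])

```text
time_s: 12.38
ee_pos: [602.9, -109.8, 157.9]
ee_rot: [-178.8, 0.0, -0.1]
force: [-2.6, 28.6, 11.5]
gripper_width: 13.2
gripper_force: 30.0
```

The position has stopped at y≈-110 while the force climbs to 29 N, so the arm is on its stop. One check picture before handing in.

```bash
python3 - <<'E'
from h import *
fs={n:viewer.grab_frame(n) for n in("side","top")}
s=env.state(); print(s["ee_pos"],s["force"],s["gripper_width"])
for q in["belt_guard_handle","mill_jar","tub","wrench"]:
  for n in fs: print(q,n,[(l["position"],round(l["score"],2)) for l in spotter.landmark_of(fs[n],q)[:1]])
cv2.imwrite("pics/f.png",cv2.hconcat([cv2.resize(np.ascontiguousarray(fs["side"]["pixels"][90:330,130:430,::-1]),(400,320)),cv2.resize(np.ascontiguousarray(fs["top"]["pixels"][60:300,100:400,::-1]),(400,320))]))
E
```

```text
[ 602.95804739 -109.78531075  157.98428421] [-2.82671387 27.89445696 11.66940279] 13.25241712772744
belt_guard_handle side [([400.8, 309.8], 0.58)]
belt_guard_handle top [([61.4, 186.8], 0.68)]
mill_jar side [([173.0, 179.5], 0.67)]
mill_jar top [([335.9, 145.7], 0.58)]
tub side []
tub top [([349.8, 209.2], 0.68)]
wrench side []
wrench top [([378.6, 224.6], 0.96)]
```

View pics/f.png

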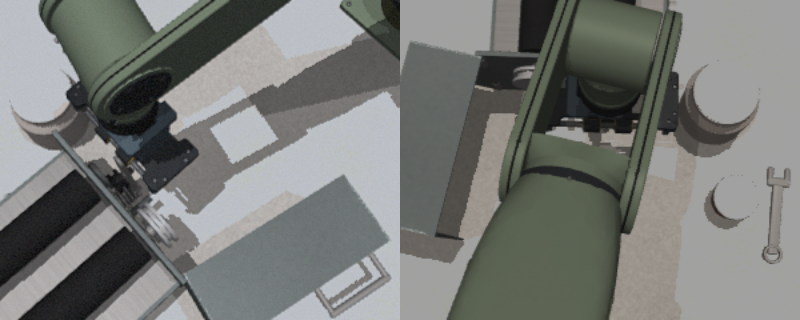

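The guard stands open at the left, past square, with its handle at side pixel (401,310). The gripper holds the pin at the stop. The jar, tub and wrench have not moved.

```bash
python3 -c "
from workcell import env
print(env.job_done())"
```

```text
the job is handed in; nothing more can be done
None
```

The job is handed in: the belt guard is open to about 100°, the gripper is holding the tensioner pin hard against its stop with about 28 N, and the jar, tub and wrench look undisturbed in the last pictures.

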